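Get the sizing sleeve out from behind the tall tooling

ROBOT

A 7-joint arm with a two-finger parallel gripper is mounted at the origin on the work surface. World frame = base frame: x ahead of the robot, y to its left, z up, the work surface at z = 0. Lengths are in m, angles in rad, forces in N, time in s.
With the tool pointing down it reaches from about 0.425 to 1.025 m from the base axis. Payload 9.4 kg.
Tool frame: the origin (TCP) lies on the centre line of the jaws, within the pads' length; the fingertips stand ahead of it and the grasp point (between the pads) is the TCP (robot.tips_ahead is the z of the fingertips in the tool frame, in m); z points along the fingers, y is the line along which they close (so a half turn about z gives the same grasp; the last joint's range is limited). The gripper opens to 93 mm and grips with 3 to 60 N. Pads are 15 mm wide; open, the fingers measure 128 mm over their backs; the gripper's body (75 mm by 188 mm) begins 65 mm behind the grasp point.
Start: joints at [1.248, 0.599, -0.003, 1.599, 0.002, 0.943, -0.08], TCP at [0.176, -0.703, 0.204] pointing down, gripper open.
Joint ranges: [-2.57, 2.57], [-0.35, 1.97], [-1.29, 1.29], [0.11, 2.56], [-1.05, 4.19], [0.11, 1.86], [-2.63, 2.63]. Speed limits (rad/s): [2.22, 2.22, 3.01, 3.01, 3.14, 3.14, 3.14].

INTERFACE

Orientations are given as a rotation vector (axis times angle).
In Python, from workcell import robot, eyes gives the robot as it stands. Calls block until the motion is done:
- robot.move_ptp(position, orientation): joint-space move of the TCP to a pose.
- robot.servo_line(position, feed=0.15, rot=None): straight line of the TCP; rot=None keeps the orientation; feed is the mean speed in m/s.
- robot.goto_joints(angles): joint-space move.
- robot.move_gripper(opening, force=None): finger opening in m; force is the grip in N (None keeps the last); returns when the fingers have stopped.
- robot.dwell(seconds).
- robot.solve_ik(position, orientation): joint angles nearest the present ones, or None.
- eyes.capture(name): name is "side" or "top"; returns the picture (480x640x3 uint8, blue, green, red); there is no depth.
- eyes.camera_info(name): a dict with "fx", "fy", "cx", "cy" (pixels), "T" (4x4, takes a point from camera to world coordinates). Camera axes: x right, y down, z forward; pixel columns grow to the right and rows downward; lengths in m; the calibration is good to about 2 mm. A picture is of the moment at which its call begins. camera_info takes no time and is no camera call.
A pose or a line that the arm cannot do raises robot.IKError and nothing moves.
- robot.job_done(): hands the job in; it is judged then, once.
Trained networks look in the newest picture that a camera, given by its name, has taken for a name from the list of things; names that differ only in an ending like _2 or _b are one class to them, and where a whole thing is asked for, a point or a joint stands for the part that bears it (a point fixed in the world has none). Each returns a list of dicts, best first, with "score" (0 to 1); they miss things now and then, are a little off and sometimes report something else, mostly with a low value. They report only what shows in the picture. A call takes as long as a camera call. They do not tell look-alikes from the thing itself.
- eyes.masks_of(camera, query): "region" (480x640 bool, what is visible of it) and "extent" ([left, top, width, height] in pixels, round what is visible of it).
Readings, each from a call of its own:
- robot.get_time_s(): time.
- robot.get_joints(): joint angles.
- robot.get_joint_velocities(): joint speeds.
- robot.get_effort(): joint torques, N m.
- robot.get_tool_pos(): TCP position.
- robot.get_tcp_rot(): TCP orientation.
- robot.get_force(): force on the tool from outside, world axes, zero at the start.
- robot.get_torque(): the same for the moment, N m.
- robot.get_grip_width(): finger opening in m.
- robot.get_grip_force(): force on a finger pad.
Only numpy, scipy, OpenCV 4.12 (cv2) and the standard library are available. Lean on these libraries where they do the work, as an engineer would, in place of code of your own. Each camera call takes 0.05 s, during which the arm holds its last target. There are 200 camera calls.

TASK

In the blue tool tray a short brass sleeve stands behind two tall parts: clear both tall parts out and stand them upright on the black rubber mat, then seat the sleeve over the spigot of the steel fixture plate so that it stands flat on the plate. Once it is seated, stand the two tall parts back upright in the tray, each on the spot where it stood at the start. Let no part fall over, and leave the cup, the jar and the wrench where they are.

Things in the scene. Friction and masses are not known exactly. Their poses are not given: they have to be found in the camera images.
- tray: Blue steel tool tray, fixed, 250 (x) x 150 (y) mm, floor 5 mm thick, lip 8 mm above it. Origin under its centre, x axis towards its back (away from the robot). Places on its centre line: front x = -85 mm, middle x = -10 mm (tall parts, either way round; grey discs 68 mm), back x = +60 mm (sleeve), between two cheeks 40 mm high, 44 mm long in x, 8 mm thick, 72 mm apart in y.
- mat: Black rubber mat, fixed flat on the bench, 160 (x) x 220 (y) x 5 mm; origin at the centre of its underside. Empty at the start: the side area for the two tall parts.
- fixture: Square steel fixture plate, fixed, 120 x 120 x 12 mm, with a round upright spigot at its centre, 20 mm in diameter and 32 mm high above the plate, chamfered at the top; origin at the centre of its underside. Empty at the start.
- mandrel: Loose steel mandrel standing upright, 140 mm tall: round foot 52 mm in diameter and 14 mm high, then a round shaft 32 mm in diameter from 20 to 108 mm above the bottom, then a cone to a blunt tip 10 mm in diameter. About 0.55 kg. Origin at the centre of its underside, z up along the shaft.
- block: Loose aluminium calibrator block standing upright, square, 44 x 44 mm and 130 mm tall, with dark lines around it and a dark cross-shaped profile on its top. About 0.5 kg. Origin at the centre of its underside, x and y along its faces; its faces are within 0.1 rad of square with the tray at the start.
- sleeve: Loose brass sizing sleeve, a plain open tube standing upright: 56 mm outside diameter, 40 mm bore, 55 mm tall, about 0.5 kg. Origin at the centre of its lower end. At the start it stands between the tray's cheeks, 8 mm from each, so fingers reach it only from front and back (along the tray's x), where the tall parts are in the way.
- cup: White plastic cup standing on the bench, 72 mm across the rim, 80 mm tall; origin under its centre. A bystander.
- jar: Closed amber glass jar with black lid, 60 mm in diameter, 70 mm tall; origin under its centre. A bystander.
- wrench: Steel wrench, 160 mm long, lying flat on the bench; origin under its middle, x along it. A bystander.
Things that resemble listed ones, but are neither listed nor needed, are in the scene too. Leave any green or purple look-alike of the mandrel alone.

How it is judged:
By the outcome, as a careful person would: the job done as asked, in the order asked, and still so for the second after the job is handed in, with the robot touching nothing.
It also fails if it takes over 131 s, if anything falls off the work surface, if the arm or the gripper's body presses on something with over 40 N, if the wrist force passes 120 N, or if a joint passes its speed limit or range.

## Working session

There is one attempt and no reset: what is moved stays moved. The work goes in short steps, each a Python script; the robot and the scene stay as the last script left them, time stands still between calls to the robot, and variables do not carry over. Pictures are saved under pics/ and viewed, at most 14 in all, crops included, and the job is handed in when it is done.

```bash
mkdir -p pics; ls; python3 - <<'E'
from workcell import robot, eyes
import cv2, numpy as np
np.set_printoptions(precision=4,suppress=True)
for n in("side","top"):
    cv2.imwrite(f"pics/{n}0.png",eyes.capture(n)); i=eyes.camera_info(n); print(n,i["fx"],i["fy"],i["cx"],i["cy"]);print(np.array(i["T"]))
    for q in("tray","mat","fixture","mandrel","block","sleeve"):
        print(q,[(round(d["score"],2),[int(v) for v in d["extent"]]) for d in eyes.masks_of(n,q)])
print(robot.tips_ahead,robot.get_tcp_rot(),robot.get_time_s())
E
```

```text
pics
side 537.2660767446971 537.2660767446971 318.45677340839813 237.63711243390026
[[ 0.9984 -0.0319  0.0465  0.4959]
 [-0.0544 -0.7625  0.6447 -0.8213]
 [ 0.0148 -0.6462 -0.763   1.0195]
 [ 0.      0.      0.      1.    ]]
tray [(0.56, [271, 227, 102, 53])]
mat [(0.96, [248, 149, 62, 57])]
fixture [(0.79, [238, 324, 76, 72]), (0.72, [247, 150, 64, 57])]
mandrel [(0.94, [306, 209, 21, 50]), (0.9, [327, 267, 16, 47]), (0.76, [328, 173, 20, 43])]
block [(0.63, [275, 209, 20, 50])]
sleeve [(0.79, [332, 230, 27, 23])]
top 502.50691338291716 502.50691338291716 314.57273448547744 245.75294900887337
[[-0.0079 -0.9971  0.0751  0.4657]
 [-1.      0.008   0.0016 -0.0257]
 [-0.0022 -0.0751 -0.9972  1.1157]
 [ 0.      0.      0.      1.    ]]
tray [(0.87, [267, 184, 74, 113])]
mat [(0.72, [130, 248, 105, 82])]
fixture [(0.74, [132, 246, 105, 82]), (0.62, [398, 252, 74, 75])]
mandrel [(0.92, [292, 233, 26, 22]), (0.87, [361, 220, 26, 22]), (0.66, [230, 206, 24, 24])]
block [(0.85, [294, 267, 23, 25])]
sleeve [(0.77, [294, 200, 26, 27]), (0.24, [129, 249, 105, 79])]
0.019 [ 3.1178  0.3852 -0.    ] 0.7
```

View pics/side0.png

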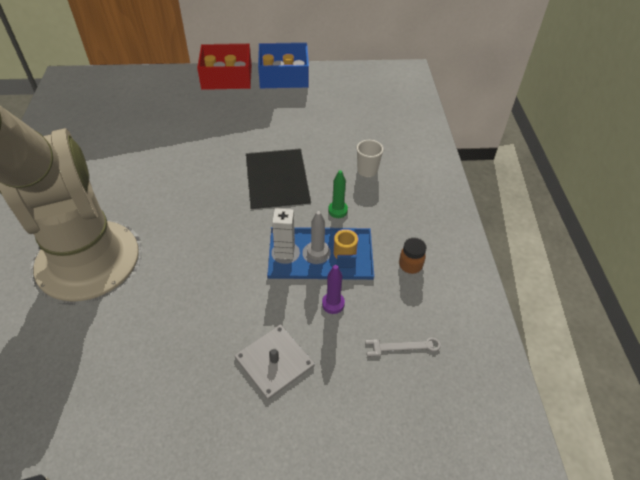

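View pics/top0.png

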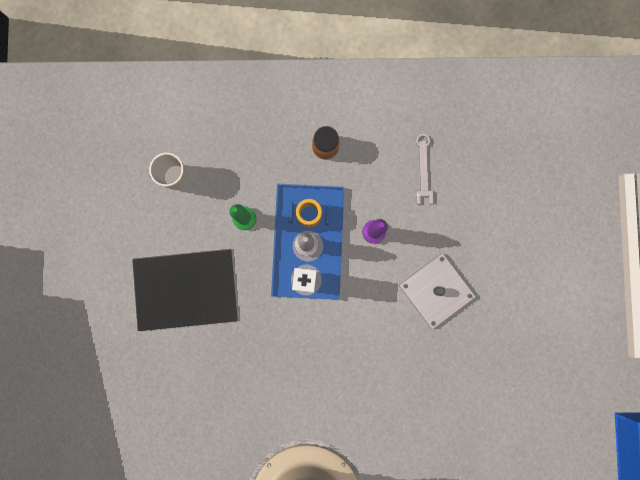

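Top view: the block (white top with a cross) is at (305,280), the grey mandrel at (307,243) and the sleeve at (309,212). The mat is at (185,290), and the fixture is at (438,291) with its spigot at its centre. There are three mandrel candidates: green (241,216), purple (375,231) and steel-grey (307,243). The grey one fits, because it stands on the tray's middle disc. I'll confirm it in a crop and fit the poses.

```bash
cat > h.py <<'E'
from workcell import robot, eyes
import cv2, numpy as np
from scipy.optimize import minimize
np.set_printoptions(precision=4,suppress=True)
a=np.linspace(0,2*np.pi,40,endpoint=False)
def ring(d,z): return np.c_[d/2*np.cos(a),d/2*np.sin(a),0*a+z]
def box(x,y,z): return np.array([[i*x/2,j*y/2,k*z] for i in(-1,1) for j in(-1,1) for k in(0,1)])
# each model: list of convex pieces
M=dict(mandrel=[np.r_[ring(52,0),ring(52,14)],np.r_[ring(32,14),ring(32,108)],np.r_[ring(32,108),ring(10,140)]],
 block=[box(44,44,130)],sleeve=[np.r_[ring(56,0),ring(56,55)]],tray=[box(250,150,13)],mat=[box(160,220,5)],
 fixture=[box(120,120,12),np.r_[ring(20,12),ring(20,44)]])
M={k:[p/1000 for p in v] for k,v in M.items()}
def proj(cam,P):
    i=eyes.camera_info(cam);T=np.array(i["T"]);c=(P-T[:3,3])@T[:3,:3]
    return c[:,:2]/c[:,2:]*[i["fx"],i["fy"]]+[i["cx"],i["cy"]]
def unproj(cam,uv,z):
    i=eyes.camera_info(cam);T=np.array(i["T"])
    d=T[:3,:3]@[(uv[0]-i["cx"])/i["fx"],(uv[1]-i["cy"])/i["fy"],1]
    return (T[:3,3]+d*(z-T[2,3])/d[2])[:2]
def sil(cam,name,x,y,yaw,z):
    im=np.zeros((480,640),np.uint8);c,s=np.cos(yaw),np.sin(yaw)
    for p in M[name]:
        P=p@np.array([[c,s,0],[-s,c,0],[0,0,1]])+[x,y,z]
        h=cv2.convexHull(proj(cam,P).astype(np.float32))
        cv2.fillConvexPoly(im,np.round(h*256-0).astype(np.int32),255,cv2.LINE_AA,8)
    return im.astype(np.float32)/255
B=lambda m:cv2.GaussianBlur(m,(0,0),1.2)
def fit(cam,name,region,x0,z,yaw=True):
    r=B(region.astype(np.float32))
    f=lambda p:((B(sil(cam,name,p[0],p[1],p[2]*5 if yaw else 0,z))-r)**2).sum()
    best=None
    for y0 in ([x0[2]] if yaw else [0]):
        q=np.array([x0[0],x0[1],y0/5][:3 if yaw else 2])
        sx=np.vstack([q]+[q+.01*e for e in np.eye(len(q))])
        o=minimize(f,q,method="Nelder-Mead",options=dict(initial_simplex=sx,xatol=1e-4,fatol=.01))
    p=o.x.copy()
    if yaw:p[2]*=5
    return p,o.fun
def find(cam,name,grey=False,near=None):
    L=eyes.masks_of(cam,name)
    if near is not None: L=sorted(L,key=lambda d:np.hypot(d["extent"][0]+d["extent"][2]/2-near[0],d["extent"][1]+d["extent"][3]/2-near[1]))
    return L[0]["region"] if L else None
E
python3 - <<'E'
from h import *
im={c:eyes.capture(c) for c in("top","side")}
near=dict(top=dict(mandrel=(307,243),block=(305,280),sleeve=(308,212),tray=(307,240),mat=(185,290),fixture=(438,291)),
 side=dict(mandrel=(317,235),block=(284,235),sleeve=(346,242),tray=(320,253),mat=(278,178),fixture=(275,360)))
for n in M:
    for c in("top","side"):
        if c=="side" and n=="tray": continue
        r=find(c,n,near=near[c][n])
        if r is None: print(n,c,None);continue
        z=.005 if n in("mandrel","block","sleeve") else 0
        xy=unproj("top",near["top"][n],.06 if z else 0)
        p,e=fit(c,n,r,[*xy,np.pi/4 if n=="fixture" else 0],z,n not in("mandrel","sleeve"))
        print(n,c,p,round(float(e),1),r.sum())
t=cv2.resize(im["top"][170:310,225:395],None,fx=4,fy=4,interpolation=cv2.INTER_CUBIC);cv2.imwrite("pics/crop.png",t)
E
```

```text
mandrel top [ 0.5515 -0.0059] 26.9 403
mandrel side [ 0.552  -0.0065] 17.0 706
block top [ 0.4751 -0.0028 -0.0978] 19.9 511
block side [ 0.4739 -0.0044 -0.0602] 18.6 1053
sleeve top [ 0.6192 -0.0121] 259.3 282
sleeve side [ 0.6187 -0.0098] 76.4 597
tray top [ 0.5605 -0.0084 -0.056 ] 1070.9 6519
mat top [0.4558 0.2645 0.0935] 39.0 7369
mat side [0.4558 0.2614 0.0881] 50.0 3285
fixture top [ 0.4486 -0.2913  0.624 ] 22.2 3102
fixture side [ 0.4471 -0.292   0.6231] 43.8 3232
```

View pics/crop.png

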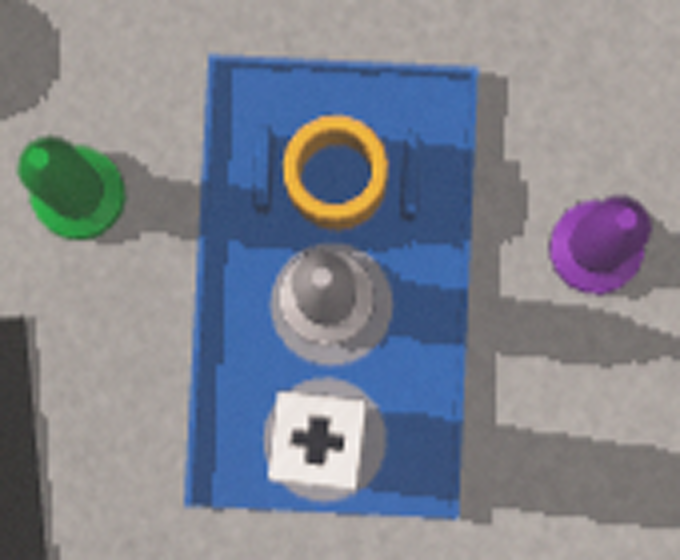

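The crop confirms it: the grey mandrel at crop (322,290) stands on the middle disc, and green (75,190) and purple (600,245) are outside the tray. I'll move the block first.

```bash
cat > m.py <<'E'
from h import *
from scipy.spatial.transform import Rotation as R
UP=.27
def rot(phi):
    y=np.array([np.cos(phi),np.sin(phi),0]);z=np.array([0,0,-1.])
    return R.from_matrix(np.c_[np.cross(y,z),y,z]).as_rotvec()
def stat(s): print(s,"t",round(robot.get_time_s(),1),"w",round(robot.get_grip_width(),4),"F",np.array(robot.get_force()),"p",np.array(robot.get_tool_pos()),"j7",round(robot.get_joints()[6],2))
def pick(x,y,z,phi,op,force=40):
    robot.move_ptp([x,y,UP],rot(phi)); robot.move_gripper(op)
    robot.servo_line([x,y,z],feed=.15); stat("down")
    robot.move_gripper(.03 if op<.06 else .02,force); robot.dwell(.2); stat("gripped")
    robot.servo_line([x,y,z+.02],feed=.06); robot.servo_line([x,y,UP],feed=.15); stat("lifted")
def place(x,y,z,phi,op):
    robot.move_ptp([x,y,UP],rot(phi))
    robot.servo_line([x,y,z+.025],feed=.15); robot.servo_line([x,y,z+.0005],feed=.03); robot.dwell(.3); stat("set")
    robot.move_gripper(op); robot.dwell(.2)
    robot.servo_line([x,y,z+.03],feed=.06); robot.servo_line([x,y,UP],feed=.2)
    stat("released")
def shot(n,cam="side",box=None,k=4):
    im=eyes.capture(cam)
    if box: im=cv2.resize(im[box[1]:box[3],box[0]:box[2]],None,fx=k,fy=k,interpolation=cv2.INTER_CUBIC)
    cv2.imwrite(f"pics/{n}.png",im)
H=-np.pi/2
BLK=(.4745,-.0036,.083,H-.08); BLKM=(.460,.213,.083,H+.09)
MAN=(.5517,-.0063,.089,H-.055); MANM=(.451,.313,.089,H+.09)
E
python3 - <<'E'
from m import *
p=robot.get_tool_pos(); robot.servo_line([p[0],p[1],.3],feed=.2)
pick(*BLK,.08); place(*BLKM,.075)
shot("b1")
E
```

```text
down t 6.5 w 0.0796 F [-0.7999  0.5388 -0.4872] p [ 0.4748 -0.0036  0.0835] j7 -2.16
gripped t 7.4 w 0.0443 F [0.7286 0.1906 2.3245] p [ 0.4745 -0.0036  0.083 ] j7 -2.16
lifted t 9.2 w 0.0443 F [ 0.3239  0.1661 -4.6522] p [ 0.4739 -0.0037  0.2692] j7 -1.93
set t 12.5 w 0.0443 F [-0.1547 -0.5179 -3.9635] p [0.46   0.213  0.0836] j7 -2.51
released t 15.0 w 0.0746 F [ 0.3783 -0.4162 -0.2422] p [0.4595 0.2125 0.269 ] j7 -2.27
```

View pics/b1.png

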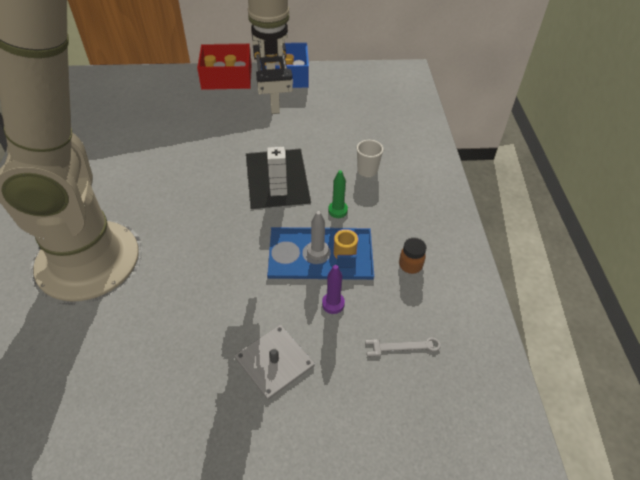

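The block stands on the mat at (278,172). Joint 7 is close to its limit, so I'll use the half-turned grasp for the mandrel.

```bash
sed -i 's/^H=.*/H=np.pi\/2/' m.py
python3 - <<'E'
from m import *
pick(*MAN,.075); place(*MANM,.065)
for c,nr in(("top",(309,212)),("side",(346,242))):
    shot(c+"m",c); r=find(c,"sleeve",near=nr); p,e=fit(c,"sleeve",r,[.6195,-.0115],.005,False); print(c,p,e)
E
```

```text
down t 19.2 w 0.0749 F [ 0.5911 -0.1635  0.4396] p [ 0.5521 -0.0061  0.0896] j7 0.49
gripped t 20.2 w 0.0303 F [0.3227 1.6432 0.2554] p [ 0.5517 -0.006   0.089 ] j7 0.49
lifted t 21.9 w 0.0305 F [ 0.1721 -1.0866 -7.1053] p [ 0.5512 -0.0066  0.2691] j7 0.77
set t 25.6 w 0.0303 F [-0.1378 -0.3165 -5.98  ] p [0.451  0.313  0.0896] j7 0.09
released t 28.1 w 0.0647 F [-0.0589 -0.0807  0.2267] p [0.4508 0.3123 0.2689] j7 0.35
top [ 0.6186 -0.0112] 182.6419677734375
side [ 0.6188 -0.0074] 108.05311584472656
```

View pics/sidem.png

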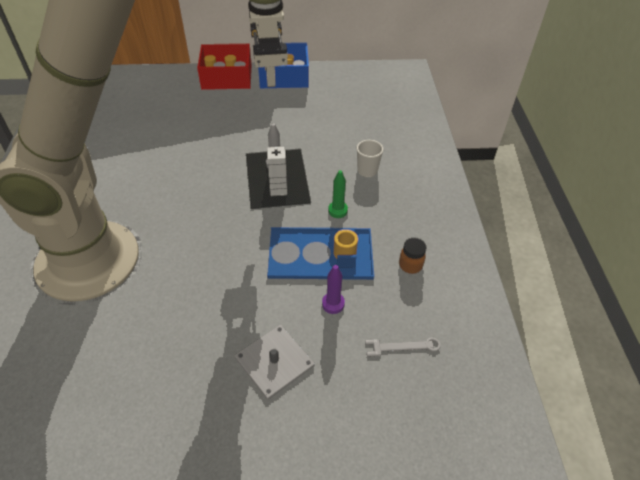

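The mandrel is behind the block on the mat (tip at 274,130), and both places in the tray are empty. Next is the sleeve.

```bash
python3 - <<'E'
from m import *
ph=-.055
pick(.619,-.0112,.040,ph,.093,45)
x,y=.448,-.2917
robot.move_ptp([x,y,UP],rot(ph)); robot.servo_line([x,y,.115],feed=.15)
shot("s1","top",(370,220,500,350),4); shot("s1b","side",(200,280,340,420),4); stat("above")
E
```

```text
down t 32.0 w 0.0932 F [ 0.4716 -0.5043  0.3365] p [ 0.6195 -0.0112  0.0408] j7 -0.75
gripped t 32.9 w 0.0535 F [-2.2835  0.5173  3.0252] p [ 0.6187 -0.0112  0.04  ] j7 -0.75
lifted t 35.0 w 0.0534 F [-0.614  -0.7635 -4.004 ] p [ 0.6186 -0.0113  0.2691] j7 -0.52
above t 37.5 w 0.0537 F [-0.4838 -0.2503 -4.4106] p [ 0.4485 -0.292   0.1158] j7 -0.16
```

View pics/s1b.png

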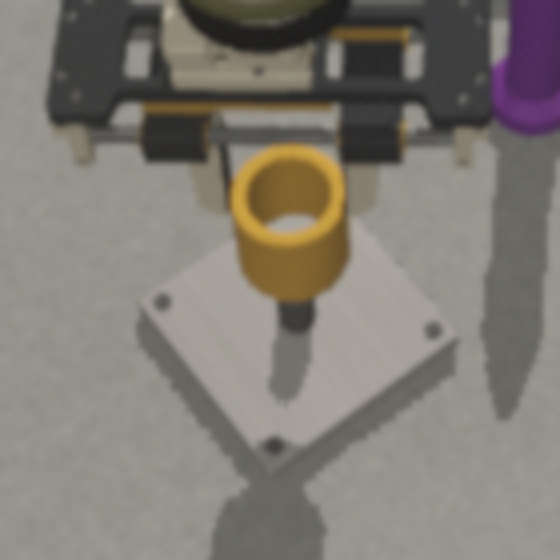

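The sleeve hangs upright just above the spigot at crop (295,315). I'll check its offset numerically, then seat it.

```bash
python3 - <<'E'
from m import *
im=eyes.capture("side"); hsv=cv2.cvtColor(im,cv2.COLOR_BGR2HSV)
r=cv2.inRange(hsv,(8,120,60),(30,255,255)); r[:310]=0;r[392:]=0; r[:,:250]=0; r[:,295:]=0
r=cv2.morphologyEx(r,cv2.MORPH_CLOSE,np.ones((9,9)))>0
# visible body incl. bore
p,e=fit("side","sleeve",r,[.448,-.2917],.115-.035,False); print(p,e,r.sum(),sil("side","sleeve",*p,0,.08).sum())
x,y=.448,-.2917
off=p-[x,y]; print("off",off)
if abs(off).max()<.005:
    robot.servo_line([x,y,.075],feed=.08); robot.servo_line([x,y,.0475],feed=.03); robot.dwell(.3); stat("seat")
    shot("s2","side",(200,280,340,420),4)
E
```

```text
[ 0.4487 -0.2922] 56.928627014160156 916 1084.8235
off [ 0.0007 -0.0005]
seat t 39.6 w 0.0536 F [-0.5376 -0.2887 -3.5063] p [ 0.448  -0.2918  0.0476] j7 -0.27
```

```bash
python3 - <<'E'
from m import *
x,y=.448,-.2917
robot.servo_line([x,y,.0468],feed=.02); robot.dwell(.2); stat("lower")
robot.move_gripper(.085); robot.dwell(.2)
robot.servo_line([x,y,.09],feed=.06); robot.servo_line([x,y,UP],feed=.2); stat("rel")
robot.move_ptp([MANM[0],MANM[1],UP],rot(MANM[3]))
shot("s3","side",(200,280,340,420),4)
E
```

```text
lower t 40.1 w 0.054 F [-0.4289 -0.2646  1.3947] p [ 0.4481 -0.2917  0.047 ] j7 -0.28
rel t 42.9 w 0.085 F [-0.3478  0.9287 -0.0523] p [ 0.4473 -0.2916  0.2689] j7 0.05
```

View pics/s3.png

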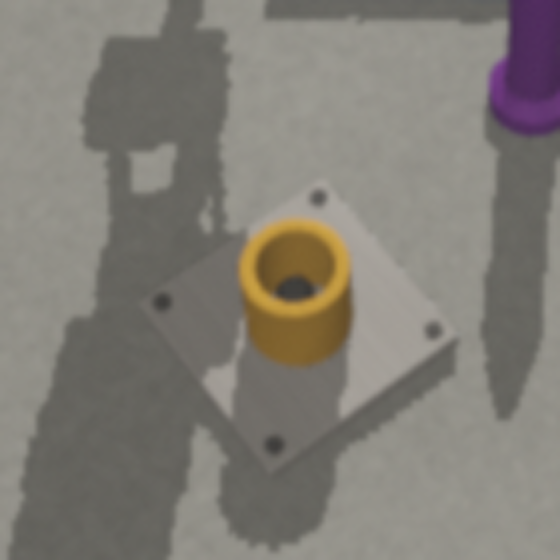

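The sleeve stands flat on the plate, with the spigot visible in its bore at (295,288). Now I'll return the tall parts.

```bash
python3 - <<'E'
from m import *
pick(*MANM,.075); place(*MAN,.065)
pick(*BLKM,.075); place(*BLK,.075)
robot.servo_line([BLK[0],BLK[1],.33],feed=.2)
robot.move_ptp([.45,.25,.33],rot(H+.09))
shot("e1"); shot("e2","top")
for n,z in(("mandrel",.005),("block",.005),("sleeve",.012)):
    for c,nr in(("top",dict(mandrel=(307,243),block=(305,280),sleeve=(438,291))),("side",dict(mandrel=(317,235),block=(284,235),sleeve=(275,350)))):
        r=find(c,n,near=nr[n])
        if r is None: continue
        x0=dict(mandrel=MAN[:2],block=BLK[:2],sleeve=(.448,-.2917))[n]
        print(n,c,*fit(c,n,r,[*x0,-.08],z,n=="block"))
E
```

```text
down t 47.1 w 0.0749 F [ 0.1319  0.8095 -0.3637] p [0.4513 0.3134 0.0897] j7 0.14
gripped t 48.1 w 0.0308 F [-0.8192  2.3652  0.1681] p [0.451  0.3132 0.089 ] j7 0.14
lifted t 49.8 w 0.0305 F [ 0.0323  0.0515 -6.5626] p [0.4507 0.3125 0.2691] j7 0.4
set t 53.6 w 0.0306 F [ 0.4179 -0.2099 -6.7334] p [ 0.5517 -0.0063  0.0896] j7 0.61
released t 56.1 w 0.0651 F [-0.2696  0.0416 -0.0325] p [ 0.5511 -0.0067  0.2689] j7 0.87
down t 58.8 w 0.0752 F [-0.1315  0.3589 -0.1419] p [0.4602 0.2133 0.0835] j7 0.24
gripped t 59.6 w 0.0442 F [-0.3983 -0.1128  2.291 ] p [0.4601 0.2131 0.0831] j7 0.24
lifted t 61.4 w 0.0442 F [-0.1067  1.108  -4.5602] p [0.4596 0.2126 0.2692] j7 0.57
set t 64.8 w 0.0439 F [-1.186   0.2584 -4.1763] p [ 0.4745 -0.0037  0.0836] j7 0.48
released t 67.2 w 0.0748 F [0.1789 0.0862 0.6316] p [ 0.4739 -0.004   0.269 ] j7 0.86
mandrel top [ 0.5536 -0.007 ] 24.343746185302734
mandrel side [ 0.5519 -0.0087] 12.41621208190918
block side [ 0.4732 -0.0052 -0.0374] 14.947986602783203
sleeve top [ 0.4502 -0.2925] 139.4312286376953
sleeve side [ 0.4493 -0.2934] 95.30836486816406
```

View pics/e1.png

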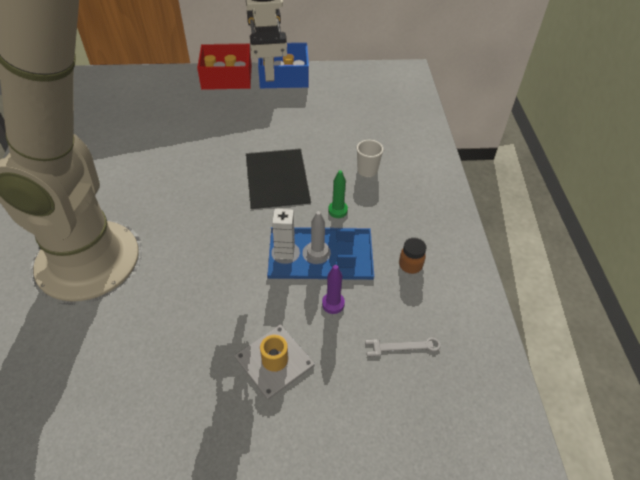

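View pics/e2.png

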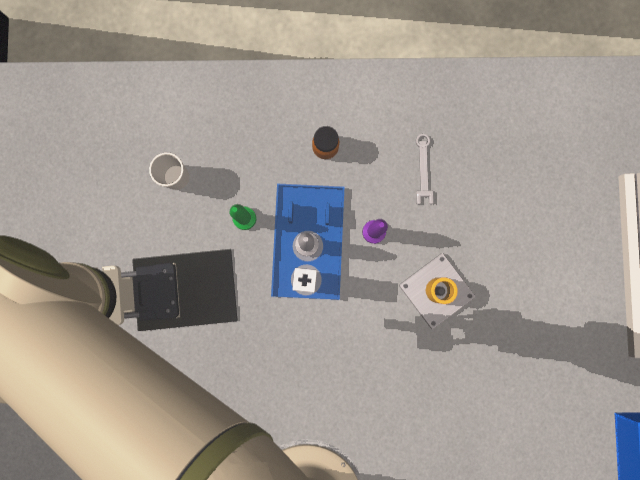

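The final views show the block (305,280) and mandrel (307,243) upright in their starting spots, within about 2 mm. The sleeve is seated on the spigot (441,291), and the bystanders haven't moved.

```bash
python3 -c "
from workcell import robot
print(robot.job_done())"
```

```text
the job is handed in; nothing more can be done
None
```

The job is handed in: the sleeve stands flat on the fixture plate over the spigot, the block and mandrel are back upright on their starting spots to within about 2 mm, nothing fell, and the cup, jar and wrench were not touched.

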